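# Dial open the culture lockbox in the cheese cellar

### The arm

A 6-joint arm with a two-finger parallel gripper is mounted at the origin on the work surface. World frame = base frame: x ahead of the robot, y to its left, z up, the work surface at z = 0. Lengths are in m, angles in rad, forces in N, time in s.
With the tool pointing down it reaches from about 0.25 to 0.775 m from the base axis. Payload 4 kg.
Tool frame: the origin (TCP) lies at the centre of the arm's flange, where the gripper is bolted on; the fingertips stand ahead of it and the grasp point (between the pads) lies 180 mm ahead of it (robot.tcp_to_tips is the z of the fingertips in the tool frame, in m); z points along the fingers, y is the direction in which the jaws open and shut (so a half turn about z gives the same grasp; the last joint's range is limited). The gripper opens to 94 mm and grips with 3 to 60 N. Pads are 16 mm wide; open, the fingers measure 119 mm over their backs; the gripper's body (75 mm by 177 mm) begins 78 mm behind the grasp point.
Start: joints at [-1.361, 0.087, 1.371, -0, 1.684, -0.103], TCP at [0.169, -0.523, 0.405] pointing down, gripper open.
Joint ranges: [-3.1, 3.1], [-0.76, 2.03], [0.27, 2.55], [-1.08, 4.22], [0.17, 2.65], [-2.57, 2.57]. Speed limits (rad/s): [2.79, 2.79, 3.14, 3.14, 3.14, 3.14].

### API

Orientations are given as [roll, pitch, yaw] about the fixed x, y, z axes, in that order (R = Rz(yaw) Ry(pitch) Rx(roll)).
In Python, from bench import robot gives the robot as it stands.
- The arm moves only by the tool move_arm, never from a script. Its argument "increments" is a list that holds one entry, the list of rows, each a list of 7 numbers: the opening, from 0 (shut) to 1 (fully open), then the shift along the tool's x, y, z as a fraction of full scale, then the turn, a rotation vector about the tool's x, y, z as a fraction of full scale. In form: [[[jaw, dx, dy, dz, rx, ry, rz], ...]]. A call has 1 to 8 rows; each row is the pose to reach, as a shift and turn from the pose commanded when the call began, along the tool's axes at that moment; what a row does not reach only later rows make up. Full scale, the value 1, is 0.1 m for a shift and pi/2 rad for a turn. A row lasts 1/12 s, in which the tool goes at most 41.7 mm and 7.16 degrees, less where a joint would pass 70% of its speed; a pose out of reach is approached as far as the arm can. A call with a number of a shift or a turn outside -1 to 1 is refused whole. A call with a gripper value outside its range is refused whole. The fingers move at their own pace and stop on an object; the grip force is fixed at half the most. Time passes only in rows, so rows that repeat a pose let the fingers close. It gives the time, the measured TCP pose, the force and the opening at its end, in the units of the state.
- robot.get_obs(): the state, without advancing time (a new reading comes with each control period).
- robot.snapshot(name): name is "side" or "top"; returns (picture, depth): 480x640x3 uint8, red, green, blue; 480x640 float32, m along the optical axis (not along the pixel's ray), 0 where there is no reading.
- robot.camera_params(name): a dict with "mtx" (3x3 intrinsics, pixels), "R" (3x3) and "t" (3): a world point X has camera coordinates R X + t. Camera axes: x right, y down, z forward; pixel columns grow to the right and rows downward; lengths in m; the calibration is good to about 2 mm. A picture is of the moment at which its call begins. camera_params takes no time and is no camera call.
- robot.close_job(): hands the job in, once; it reports no verdict.
The state is a dict: "time": time; "joint_positions": joint angles; "qvel": joint speeds; "joint_torque": joint torques, N m; "tool_pos": TCP position; "ee_rot": TCP orientation; "wrist_force": force on the tool from outside, world axes, zero at the start; "wrist_torque": the same for the moment, N m; "width": finger opening in m.
Only numpy, scipy, OpenCV 4.12 (cv2) and the standard library are available. Lean on these libraries where they do the work, as an engineer would, in place of code of your own. Each camera call takes 0.05 s, during which the arm holds its last target.

### The job

Unlock the steel lockbox by its crank dial: turn the crank clockwise (seen from above), passing the red mark at least once before stopping on it, then anticlockwise, passing the blue mark once and stopping on it the second time, then gently clockwise again until you feel it stop dead; never force the dial or the locked hatch. Then slide the hatch fully open by its knob, away from the dial, and let go, leaving the cheese, jar and brush where they are.

Things in the scene. Friction and masses are not known exactly. Their poses are not given: they have to be found in the camera images.
- lockbox: Fixed brushed-steel lockbox 170 x 340 x 90 mm (x, y, z of its own frame), origin at the centre of its underside. The dial is on the +y half of its top, the hatch on the -y half.
- dial_axis (a point): Point on the dial's vertical axis, 85 mm to +y of the lockbox origin, 130 mm above the table (level with the middle of the crank grip). The aluminium dial, 98 mm across, top at z = 103 mm, sits in a dark fixed bezel that carries the marks. It turns without end both ways, about 1.5 N drag at the crank, about 1 N more when it picks up the wheels inside.
- crank_grip (a point): Centre of the crank grip: upright black cylinder 20 mm in diameter, 44 mm tall (z = 104 to 148 mm, this point at 130 mm), 38 mm off the dial axis. It spins on its own pin, so it can be carried round in a circle at constant gripper yaw. Its bearing from the dial axis is what is set on a mark, within about 5 degrees. It starts within 75 degrees of the lockbox +x.
- mark_red (a point): Fixed red dot, 13 mm across, on the bezel, 57 mm from the dial axis (at 240 degrees anticlockwise from the lockbox's +x, seen from above). The drive wheels inside have nearly one turn of lost motion each, so the passes of the marks matter.
- mark_blue (a point): Fixed blue dot, 13 mm across, on the bezel, 57 mm from the dial axis (at 330 degrees, a quarter turn anticlockwise of red). After blue, the last clockwise turn ends somewhere between 80 and 200 degrees past it, at an angle that differs each time and cannot be seen.
- hatch_grip (a point): Centre of the hatch knob: an upright black cylinder 20 mm in diameter, 43 mm tall (z = 96 to 139 mm, this point at z = 122 mm), on the middle of a 128 x 118 mm aluminium hatch plate.
- hatch (a joint): Opening of the hatch: 0 shut, 0.090 m fully open (end stop). It slides along the lockbox's -y (away from the dial) with 1.5 N friction plus light drag, and stays where it is left. Locked, it does not move more than about 1 mm.
- bolt_guide: Hidden fixed guide of the lock's spring bolt, inside the case (origin at the lockbox origin; never moves). On the last turn the bolt snaps into a notch, the dial stops dead (a few degrees of slack) and the bolt stays in when the dial is let go. Pushing the crank there with over about 25 N, or pulling the locked hatch with over 40 N, forces the bolt.
- cheese: Loose herb-crusted cheese, 110 mm across, 50 mm tall, origin at the centre of its underside; stands behind the lockbox.
- jar: Loose amber glass jar with a white lid, 60 mm across, 90 mm tall, origin at the centre of its underside; stands behind the lockbox.
- brush: Loose cheese brush lying on the table beyond the dial end of the lockbox.

How it is judged:
At the end, for the whole second after the job is handed in: The hatch stands open by at least 83 mm of its 90 mm travel and at rest, let go. The lock lets it move only after the combination has been dialed (value of joint hatch above 0.083 m and velocity of joint hatch below 0.01 m/s); the robot touches nothing.
It fails at once if the lock is forced: more than 48 N on its bolt, from the dial pushed against its stop or the locked hatch pulled (contact force between bolt_guide and anything else above 48 N).
It fails at once if the cheese is moved by more than 15 mm (distance of cheese from where it was at the start of the episode above 0.015 m).
It fails at once if the jar is moved by more than 15 mm (distance of jar from where it was at the start of the episode above 0.015 m).
It fails at once if the brush is moved by more than 15 mm (distance of brush from where it was at the start of the episode above 0.015 m).
It also fails if it takes over 67 s, if anything falls off the work surface, if the arm or the gripper's body presses on something with over 40 N, if the wrist force passes 120 N, or if a joint passes its speed limit or range.

## Working session

There is one attempt and no reset: what is moved stays moved. The work goes in short steps, Python scripts to look and compute and a tool call to move; the robot and the scene stay as the last step left them, time stands still between calls to the robot, and variables do not carry over. Pictures are saved under pics/ and viewed, and the job is handed in when it is done.

Besides the shell and the picture viewer there is one more tool, called after "Request:" by a JSON object that holds its "api" and its "payload". move_arm: Moves the arm, as the interface text tells. Its arguments: {"type":"object","properties":{"increments":{"type":"array","items":{"type":"array","items":{"type":"array","items":{"type":"number","minimum":-1,"maximum":1}}}}},"required":["increments"]}

```bash
mkdir -p pics; ls
python3 - <<'E'
from bench import robot
import cv2,numpy as np
o=robot.get_obs();print(o)
for n in("top","side"):
    p,d=robot.snapshot(n);cv2.imwrite(f"pics/{n}0.png",p[:,:,::-1]);np.savez(f"{n}0.npz",p=p,d=d);print(n,robot.camera_params(n))
print(robot.tcp_to_tips)
E
```

```text
pics
{'time': 0.0, 'joint_positions': array([-1.36110718e+00,  8.79240989e-02,  1.37225047e+00, -2.01392703e-05,
        1.68357662e+00, -1.03152746e-01]), 'qvel': array([-5.04346079e-04,  7.66525396e-04,  1.29731525e-03,  5.15134622e-04,
       -7.78145666e-05,  1.91052702e-04]), 'joint_torque': array([-3.37675829e-04, -3.40174198e+01, -3.02436054e+01,  7.16576516e-02,
        3.27017403e-02, -1.73045414e-04]), 'tool_pos': array([ 0.16921063, -0.52320032,  0.40352251]), 'ee_rot': array([-3.13944353e+00, -2.02354587e-04,  3.12839435e-01]), 'wrist_force': array([0.22427768, 0.32085819, 0.30754154]), 'wrist_torque': array([-0.01925007, -0.00415415, -0.02225267]), 'width': 0.09420658015205899}
top {'mtx': array([[615.7061189 ,   0.        , 311.52828094],
       [  0.        , 615.7061189 , 238.99472429],
       [  0.        ,   0.        ,   1.        ]]), 'R': array([[ 2.61875881e-02, -9.99649916e-01,  3.77566204e-03],
       [-9.85473609e-01, -2.64498277e-02, -1.67756287e-01],
       [ 1.67797424e-01,  6.72317246e-04, -9.85821268e-01]]), 't': array([0.12227886, 0.64521371, 1.08254694])}
side {'mtx': array([[501.43261986,   0.        , 319.51192372],
       [  0.        , 501.43261986, 237.43774725],
       [  0.        ,   0.        ,   1.        ]]), 'R': array([[ 0.95938724, -0.28207836, -0.00281411],
       [-0.14813674, -0.49529362, -0.85600218],
       [ 0.24006588,  0.82165444, -0.51696455]]), 't': array([-0.55954354,  0.25258624,  0.71611413])}
0.1992
```

View pics/top0.png

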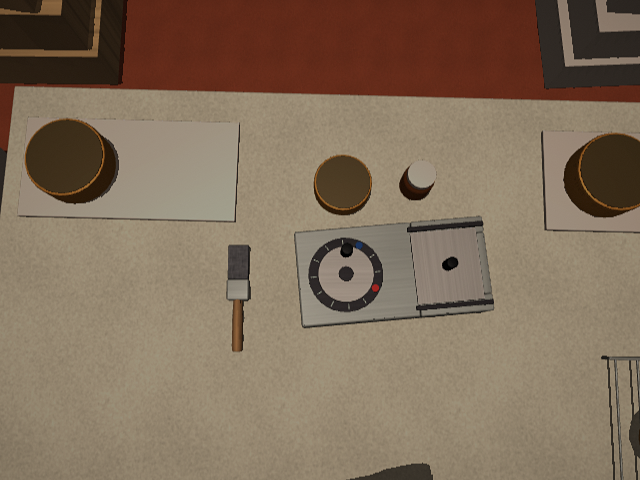

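View pics/side0.png

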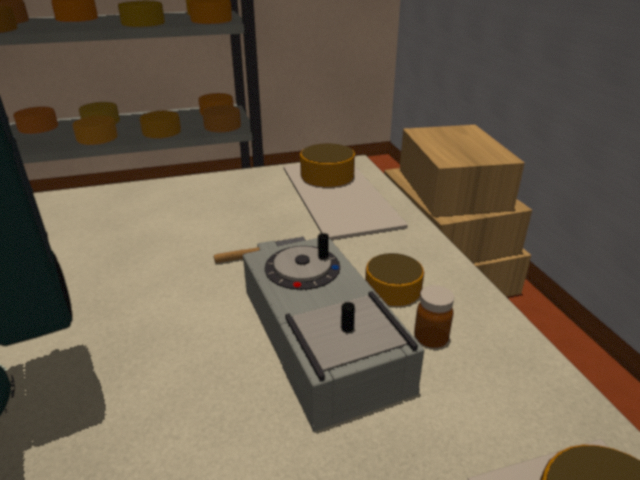

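```bash
cat > h.py <<'E'
import numpy as np,cv2
from bench import robot
def ray(n,px,z):
    c=robot.camera_params(n);d=c["R"].T@np.linalg.inv(c["mtx"])@np.array([px[0],px[1],1.]);o=-c["R"].T@c["t"]
    return o+d*(z-o[2])/d[2]
def pt(n,px,d):
    c=robot.camera_params(n);return c["R"].T@(np.linalg.inv(c["mtx"])@np.array([px[0],px[1],1.])*d-c["t"])
def proj(n,X):
    c=robot.camera_params(n);q=c["mtx"]@(c["R"]@np.asarray(X)+c["t"]);return q[:2]/q[2]
E
python3 - <<'E'
from h import *
for n,roi in(("top",(290,210,500,330)),("side",(240,225,430,420))):
    z=np.load(n+"0.npz");p=z["p"];d=z["d"]
    hsv=cv2.cvtColor(p,cv2.COLOR_RGB2HSV);H,S,V=cv2.split(hsv)
    m0=np.zeros(H.shape,bool);m0[roi[1]:roi[3],roi[0]:roi[2]]=1
    for nm,m in(("red",((H<8)|(H>172))&(S>140)&(V>70)),("blue",(H>100)&(H<125)&(S>120)),("black",V<40)):
        k,l,st,ce=cv2.connectedComponentsWithStats((m&m0).astype(np.uint8))
        for i in range(1,k):
            if st[i,4]>8:
                y,x=np.round(ce[i]).astype(int)[::-1];dm=np.median(d[l==i])
                print(n,nm,ce[i].round(1),st[i],ray(n,ce[i],.095).round(4),pt(n,ce[i],dm).round(4))
z=np.load("top0.npz");c=pt("top",(346,262),z["d"][262,346]);print(c)
for px in((335,280),(320,262),(440,290),(310,300),(400,250)):print(px,pt("top",px,z["d"][px[1],px[0]]).round(4))
cv2.imwrite("pics/z.png",cv2.resize(z["p"][210:330,290:500,::-1],None,fx=3.8,fy=3.8,interpolation=cv2.INTER_CUBIC))
E
```

```text
top red [374.9 287.5] [372 284   7   8  46] [0.5514 0.0258 0.095 ] [0.5513 0.0259 0.0962]
top blue [358.7 244.9] [355 242   8   7  43] [0.6265 0.0553 0.095 ] [0.6264 0.0553 0.0956]
top black [445.8 226.2] [407 221  76  11 296] [ 0.6645 -0.0999  0.095 ] [ 0.6636 -0.0988  0.0996]
top black [343.1 246.5] [318 238  39  19 238] [0.6227 0.083  0.095 ] [0.6165 0.085  0.1342]
top black [369.9 252. ] [362 244  16  14  35] [0.6142 0.0353 0.095 ] [0.6144 0.0352 0.0939]
top black [331.7 248.3] [326 246  13   7  15] [0.619 0.103 0.095] [0.619  0.103  0.0951]
top black [371.4 260.2] [369 256   5  10  13] [0.5997 0.0324 0.095 ] [0.5998 0.0323 0.0939]
top black [449.7 263.2] [442 257  16  14 154] [ 0.5979 -0.1062  0.095 ] [ 0.5922 -0.0966  0.1372]
top black [345.2 270.5] [339 267  15  12  28] [0.58   0.0784 0.095 ] [0.5783 0.0792 0.1089]
top black [380.9 279.8] [378 270   5  20  27] [0.5653 0.0154 0.095 ] [0.5654 0.0153 0.0939]
top black [348.1 278.6] [343 275  10   6  12] [0.5659 0.0731 0.095 ] [0.5645 0.0739 0.1075]
top black [375.3 294.2] [373 291   6   9  13] [0.5398 0.025  0.095 ] [0.5398 0.024
[... 664 characters left out ...]

side black [323.  246.5] [318 234  11  25 221] [0.6269 0.1248 0.095 ] [0.6108 0.0711 0.1302]
side black [395.6 326. ] [370 295  47  55 122] [ 0.6657 -0.1146  0.095 ] [ 0.663  -0.1199  0.1001]
side black [347.4 316.9] [342 303  12  29 323] [ 0.6049 -0.0753  0.095 ] [ 0.5929 -0.1078  0.1241]
side black [289.7 323.8] [288 321   5   7   9] [ 0.5184 -0.0657  0.095 ] [ 0.5175 -0.0701  0.0989]
side black [313.3 365.3] [301 344  23  36  64] [ 0.5291 -0.1555  0.095 ] [ 0.5282 -0.1589  0.0986]
[0.59438046 0.0776379  0.10110695]
(335, 280) [0.5618 0.0965 0.1042]
(320, 262) [0.593  0.1234 0.1023]
(440, 290) [ 0.55   -0.0885  0.0952]
(310, 300) [0.5266 0.1391 0.0934]
(400, 250) [ 0.6197 -0.0186  0.0922]
```

View pics/z.png

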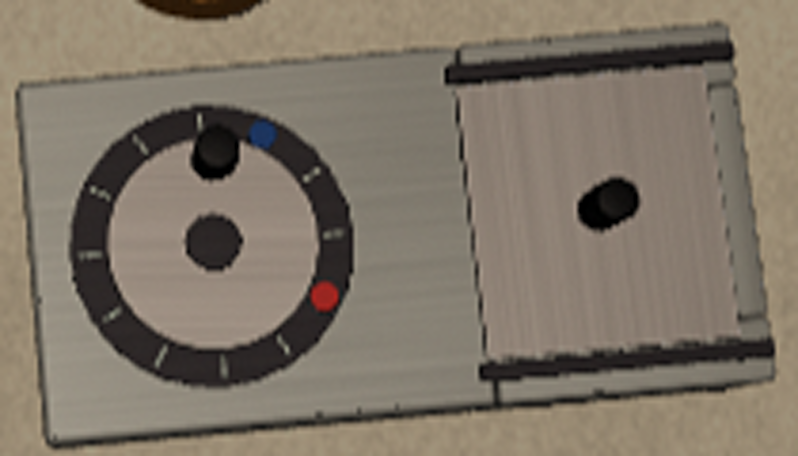

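Run:
```python
from h import *
z=np.load("top0.npz")
print("crank",ray("top",(347.9,247.6),.148),"knob",ray("top",(453.7,261.6),.139),"hub",ray("top",(346.05,273.7),.1085))
print("side crank top",ray("side",(323.3,237),.148),"knob",ray("side",(348,306.5),.139))
# bezel disc outline ellipse
p=z["p"];V=p.max(2);m=np.zeros(V.shape,np.uint8);m[232:316,302:390]=(V<75)[232:316,302:390]
cs,_=cv2.findContours(m,cv2.RETR_EXTERNAL,cv2.CHAIN_APPROX_NONE);c=max(cs,key=cv2.contourArea)
h=cv2.convexHull(c);e=cv2.fitEllipse(h);print(e,ray("top",e[0],.095))
for n,r,b in(("t",(.5514,.0258),(.6265,.0553)),("s",(.5527,.0265),(.6272,.0558)),):
    r=np.array(r);b=np.array(b);mm=(r+b)/2;v=b-r;c=mm+np.array([-v[1],v[0]])/2
    print(n,c,np.degrees(np.arctan2(v[1],v[0]))-15)
# table objects top
d=z["d"]
for nm,px,h in(("cheese",(343,184),.05),("jar",(421,172),.09)):print(nm,ray("top",px,h))
print("brush",[ray("top",q,.02).round(3) for q in((238,246),(238,298),(238,350))])
```

```text
crank [0.61270782 0.07750307 0.148     ] knob [ 0.59488545 -0.10301512  0.139     ] hub [0.572869   0.07762558 0.1085    ]
side crank top [0.61170992 0.07272441 0.148     ] knob [ 0.59481436 -0.10339598  0.139     ]
((345.3015441894531, 274.4225158691406), (73.15491485595703, 74.54338073730469), 102.96732330322266) [0.57309743 0.07815148 0.095     ]
t [0.5742 0.0781] 6.445375853349315
s [0.5753 0.0784] 6.469148194049353
cheese [0.74903621 0.08287011 0.05      ]
jar [ 0.76482791 -0.05688384  0.09      ]
brush [array([0.63 , 0.279, 0.02 ]), array([0.532, 0.274, 0.02 ]), array([0.436, 0.27 , 0.02 ])]
```

Request:
{"api": "move_arm", "payload": {"increments": [[[1,0.25,-0.18,0,0,0,0],[1,0.5,-0.36,0,0,0,0],[1,0.75,-0.54,0,0,0,0],[1,1,-0.72,0,0,0,0]]]}}

```text
time: 0.43
tool_pos: [0.2427, -0.423, 0.4039]
ee_rot: [-3.14, -0.0, 0.312]
wrist_force: [0.4, -0.7, -0.5]
width: 0.094
```

Request:
{"api": "move_arm", "payload": {"increments": [[[1,0.25,-0.18,0,0,0,0],[1,0.5,-0.36,0,0,0,0],[1,0.75,-0.54,0,0,0,0],[1,1,-0.72,0,0,0,0]]]}}

```text
time: 0.77
tool_pos: [0.3157, -0.3234, 0.4042]
ee_rot: [-3.141, 0.0, 0.312]
wrist_force: [0.1, 0.5, -0.7]
width: 0.0942
```

Request:
{"api": "move_arm", "payload": {"increments": [[[1,0.25,-0.18,0,0,0,0],[1,0.5,-0.36,0,0,0,0],[1,0.75,-0.54,0,0,0,0],[1,1,-0.72,0,0,0,0]]]}}

```text
time: 1.1
tool_pos: [0.3887, -0.224, 0.4042]
ee_rot: [-3.141, 0.0, 0.313]
wrist_force: [-0.2, 0.1, 0.0]
width: 0.094
```

Request:
{"api": "move_arm", "payload": {"increments": [[[1,0.25,-0.18,0,0,0,0],[1,0.5,-0.36,0,0,0,0],[1,0.75,-0.54,0,0,0,0],[1,1,-0.72,0,0,0,0]]]}}

```text
time: 1.43
tool_pos: [0.4617, -0.1247, 0.4042]
ee_rot: [-3.141, 0.001, 0.313]
wrist_force: [0.3, -0.6, -0.4]
width: 0.0937
```

Request:
{"api": "move_arm", "payload": {"increments": [[[1,0.25,-0.18,0,0,0,0],[1,0.5,-0.36,0,0,0,0],[1,0.75,-0.54,0,0,0,0],[1,1,-0.72,0,0,0,0]]]}}

```text
time: 1.77
tool_pos: [0.5348, -0.0254, 0.4041]
ee_rot: [-3.141, 0.001, 0.313]
wrist_force: [0.8, -0.4, -0.1]
width: 0.0942
```

Request:
{"api": "move_arm", "payload": {"increments": [[[1,0.25,-0.18,0,0,0,0],[1,0.5,-0.36,0,0,0,0],[1,0.75,-0.54,0,0,0,0],[1,1,-0.72,0,0,0,0],[1,1,-0.72,0,0,0,0]]]}}

```text
time: 2.18
tool_pos: [0.609, 0.0763, 0.4025]
ee_rot: [-3.139, 0.001, 0.318]
wrist_force: [-0.4, 0.7, -0.5]
width: 0.0941
```

Run:
```python
from h import *
for n in("top","side"):
    p,d=robot.snapshot(n);cv2.imwrite(f"pics/{n}1.png",p[:,:,::-1])
o=robot.get_obs();print(o["tool_pos"],o["ee_rot"],o["joint_positions"],o["wrist_force"])
```

```text
[0.60747081 0.07313627 0.40329603] [-3.14144853e+00  2.67346453e-03  3.14546763e-01] [ 2.73342724e-02  2.26934079e-01  1.21444886e+00 -6.24553503e-04
  1.70281447e+00  1.28350262e+00] [-0.6598049  -0.59270696 -0.19765127]
```

View pics/side1.png

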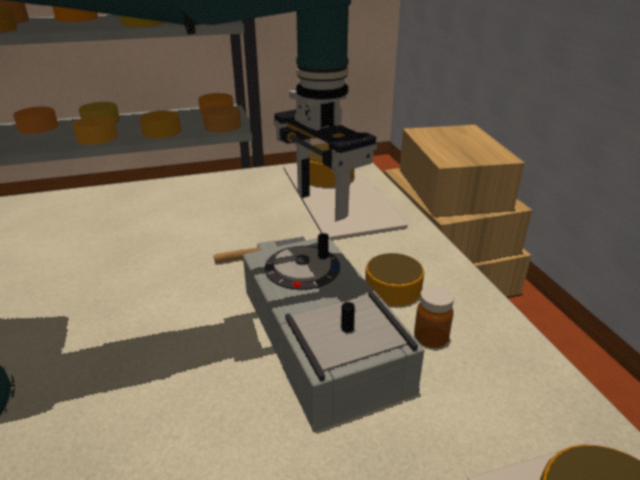

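Request:
{"api": "move_arm", "payload": {"increments": [[[1,0.06,-0.02,0.2,0,0,0],[1,0.06,-0.02,0.4,0,0,0],[1,0.06,-0.02,0.6,0,0,0],[1,0.06,-0.02,0.78,0,0,0],[1,0.06,-0.02,0.88,0,0,0],[1,0.06,-0.02,0.88,0,0,0],[0.1,0.06,-0.02,0.88,0,0,0],[0.1,0.06,-0.02,0.88,0,0,0]]]}}

```text
time: 2.95
tool_pos: [0.6124, 0.0756, 0.3183]
ee_rot: [3.141, -0.002, 0.312]
wrist_force: [0.7, 0.8, 0.6]
width: 0.0842
```

Request:
{"api": "move_arm", "payload": {"increments": [[[0,0,0,0,0,0,0],[0,0,0,0,0,0,0],[0,0,0,0,0,0,0],[0,0,0,0,0,0,0],[0,0,0,0,0,0,0],[0,0,0,0,0,0,0]]]}}

```text
time: 3.45
tool_pos: [0.6123, 0.0762, 0.3168]
ee_rot: [3.141, -0.0, 0.313]
wrist_force: [-0.1, -0.7, 0.8]
width: 0.0443
```

Run:
```python
from h import *
p,d=robot.snapshot("side");cv2.imwrite(f"pics/side2.png",cv2.resize(p[180:420,200:460,::-1],None,fx=2.3,fy=2.3))
o=robot.get_obs();print(o["tool_pos"],o["ee_rot"],o["width"],o["wrist_force"])
```

```text
[0.61228984 0.07616518 0.31665608] [3.14148805e+00 7.11729112e-05 3.12919643e-01] 0.03966361189778683 [-0.04376255 -1.26329501  0.38727564]
```

View pics/side2.png

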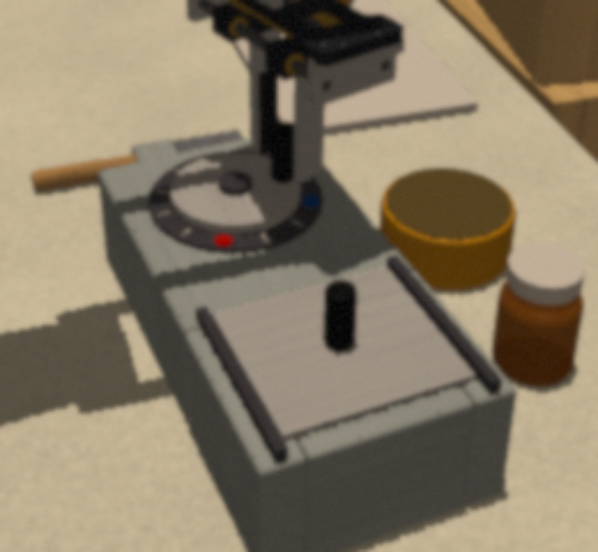

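Crank sits between the fingers (≈(283,155) in the crop). Finish closing.

Request:
{"api": "move_arm", "payload": {"increments": [[[0,0,0,0,0,0,0],[0,0,0,0,0,0,0],[0,0,0,0,0,0,0],[0,0,0,0,0,0,0],[0,0,0,0,0,0,0],[0,0,0,0,0,0,0]]]}}

```text
time: 4.0
tool_pos: [0.6121, 0.0763, 0.3165]
ee_rot: [-3.141, 0.001, 0.313]
wrist_force: [-1.1, 2.1, 0.8]
width: 0.0194
```

```bash
cat > g.py <<'E'
import numpy as np,sys
def rows(t0,ts,r=.038,yaw=.313,jaw=0):
    c,s=np.cos(yaw),np.sin(yaw)
    P=lambda t:r*np.array([np.cos(np.radians(t)),np.sin(np.radians(t))])
    out=[]
    for t in ts:
        d=P(t)-P(t0);out.append([jaw,round((c*d[0]+s*d[1])*10,3),round((s*d[0]-c*d[1])*10,3),0,0,0,0])
    return out
if __name__=="__main__":
    t0=float(sys.argv[1])
    for seg in sys.argv[2:]:
        st,n=seg.split(",");st=float(st);n=int(n);ts=[t0+st*(i+1) for i in range(n)]
        print(t0,"->",ts[-1],rows(t0,ts));t0=ts[-1]
E
python3 g.py -2.6 -8,8 -12,8 -12,8 -12,8 -12,8
```

```text
-2.6 -> -66.6 [[0, np.float64(-0.022), np.float64(0.048), 0, 0, 0, 0], [0, np.float64(-0.051), np.float64(0.093), 0, 0, 0, 0], [0, np.float64(-0.085), np.float64(0.133), 0, 0, 0, 0], [0, np.float64(-0.125), np.float64(0.168), 0, 0, 0, 0], [0, np.float64(-0.169), np.float64(0.198), 0, 0, 0, 0], [0, np.float64(-0.217), np.float64(0.22), 0, 0, 0, 0], [0, np.float64(-0.267), np.float64(0.236), 0, 0, 0, 0], [0, np.float64(-0.32), np.float64(0.245), 0, 0, 0, 0]]
-66.6 -> -162.6 [[0, np.float64(-0.079), np.float64(-0.001), 0, 0, 0, 0], [0, np.float64(-0.157), np.float64(-0.018), 0, 0, 0, 0], [0, np.float64(-0.229), np.float64(-0.051), 0, 0, 0, 0], [0, np.float64(-0.293), np.float64(-0.098), 0, 0, 0, 0], [0, np.float64(-0.346), np.float64(-0.158), 0, 0, 0, 0], [0, np.float64(-0.385), np.float64(-0.227), 0, 0, 0, 0], [0, np.float64(-0.409), np.float64(-0.303), 0, 0, 0, 0], [0, np.float64(-0.416), np.float64(-0.382), 0, 0, 0, 0]]
-162.6 -> -258.6 [[0, np.float64(0.009), np.float64(-0.079), 0, 0, 0, 0], [0, np.float64(0.034), np.float64(-0.154), 0, 0, 0, 0], [0, np.float64(0.075), np.float64(-0
[... 519 characters left out ...]
7), 0, 0, 0, 0], [0, np.float64(0.305), np.float64(0.226), 0, 0, 0, 0], [0, np.float64(0.329), np.float64(0.302), 0, 0, 0, 0], [0, np.float64(0.337), np.float64(0.381), 0, 0, 0, 0], [0, np.float64(0.328), np.float64(0.46), 0, 0, 0, 0]]
-354.6 -> -450.6 [[0, np.float64(-0.025), np.float64(0.075), 0, 0, 0, 0], [0, np.float64(-0.066), np.float64(0.144), 0, 0, 0, 0], [0, np.float64(-0.119), np.float64(0.202), 0, 0, 0, 0], [0, np.float64(-0.184), np.float64(0.248), 0, 0, 0, 0], [0, np.float64(-0.257), np.float64(0.28), 0, 0, 0, 0], [0, np.float64(-0.335), np.float64(0.296), 0, 0, 0, 0], [0, np.float64(-0.414), np.float64(0.295), 0, 0, 0, 0], [0, np.float64(-0.492), np.float64(0.278), 0, 0, 0, 0]]
```

Request:
{"api": "move_arm", "payload": {"increments": [[[0,-0.02,0.05,0,0,0,0],[0,-0.05,0.09,0,0,0,0],[0,-0.085,0.13,0,0,0,0],[0,-0.125,0.17,0,0,0,0],[0,-0.17,0.2,0,0,0,0],[0,-0.22,0.22,0,0,0,0],[0,-0.27,0.235,0,0,0,0],[0,-0.32,0.245,0,0,0,0]]]}}

```text
time: 4.67
tool_pos: [0.589, 0.0433, 0.3165]
ee_rot: [-3.138, -0.001, 0.313]
wrist_force: [-2.1, 7.3, 0.0]
width: 0.0195
```

```bash
sed -i 's/round((\(.*\))\*10,3),round((\(.*\))\*10,3)/float(round((\1)*10,3)),float(round((\2)*10,3))/' g.py; python3 g.py -66.6 -12,8 -15,8 -15,8 -15,8 | sed 's/, 0, 0, 0, 0\]/]/g'
python3 - <<'E'
from h import *
p,d=robot.snapshot("side");cv2.imwrite(f"pics/side3.png",cv2.resize(p[180:420,200:460,::-1],None,fx=2.3,fy=2.3))
o=robot.get_obs();print(o["tool_pos"],o["ee_rot"],o["width"],o["wrist_force"])
E
```

```text
-66.6 -> -162.6 [[0, -0.079, -0.001], [0, -0.157, -0.018], [0, -0.229, -0.051], [0, -0.293, -0.098], [0, -0.346, -0.158], [0, -0.385, -0.227], [0, -0.409, -0.303], [0, -0.416, -0.382]]
-162.6 -> -282.6 [[0, 0.014, -0.098], [0, 0.053, -0.19], [0, 0.114, -0.268], [0, 0.193, -0.327], [0, 0.285, -0.364], [0, 0.384, -0.376], [0, 0.482, -0.363], [0, 0.573, -0.324]]
-282.6 -> -402.6 [[0, 0.078, 0.061], [0, 0.138, 0.14], [0, 0.175, 0.232], [0, 0.187, 0.331], [0, 0.173, 0.429], [0, 0.134, 0.52], [0, 0.073, 0.598], [0, -0.006, 0.658]]
-402.6 -> -522.6 [[0, -0.092, 0.037], [0, -0.19, 0.049], [0, -0.289, 0.035], [0, -0.38, -0.004], [0, -0.458, -0.065], [0, -0.518, -0.144], [0, -0.555, -0.236], [0, -0.567, -0.334]]
[0.58831225 0.0430683  0.31649346] [-3.13833023e+00  2.20346537e-04  3.12851195e-01] 0.019202772579347598 [-2.71541623  5.75349112  0.04136637]
```

View pics/side3.png

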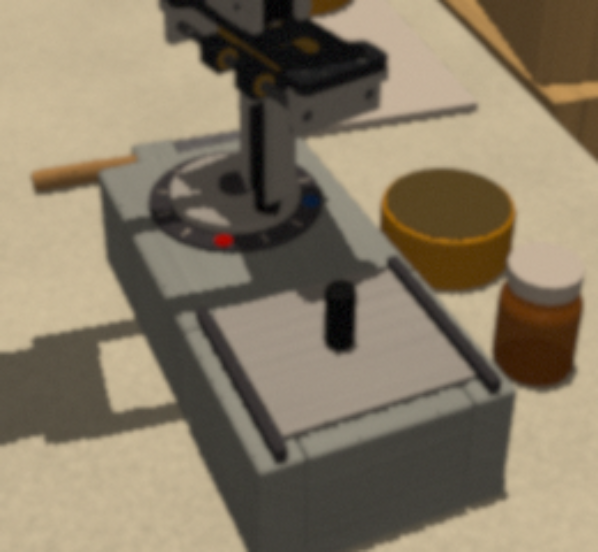

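Request:
{"api": "move_arm", "payload": {"increments": [[[0,-0.08,0,0,0,0,0],[0,-0.157,-0.02,0,0,0,0],[0,-0.23,-0.05,0,0,0,0],[0,-0.293,-0.1,0,0,0,0],[0,-0.345,-0.158,0,0,0,0],[0,-0.385,-0.227,0,0,0,0],[0,-0.409,-0.303,0,0,0,0],[0,-0.416,-0.382,0,0,0,0]]]}}

```text
time: 5.38
tool_pos: [0.5384, 0.0649, 0.3166]
ee_rot: [3.137, -0.002, 0.311]
wrist_force: [3.6, -3.1, -1.9]
width: 0.0195
```

Run:
```python
from h import *
o=robot.get_obs();print(o["tool_pos"],o["wrist_force"])
```

```text
[0.53839686 0.0649457  0.31662062] [ 3.63307252 -3.05896844 -1.85773397]
```

Request:
{"api": "move_arm", "payload": {"increments": [[[0,0.014,-0.098,0,0,0,0],[0,0.053,-0.19,0,0,0,0],[0,0.114,-0.268,0,0,0,0],[0,0.193,-0.327,0,0,0,0],[0,0.285,-0.364,0,0,0,0],[0,0.384,-0.376,0,0,0,0],[0,0.482,-0.363,0,0,0,0],[0,0.573,-0.324,0,0,0,0]]]}}

```text
time: 6.05
tool_pos: [0.5825, 0.1162, 0.3165]
ee_rot: [-3.139, 0.003, 0.314]
wrist_force: [-5.6, -0.2, 2.3]
width: 0.0197
```

Run:
```python
from h import *
p,d=robot.snapshot("top");cv2.imwrite(f"pics/top4.png",p[:,:,::-1])
o=robot.get_obs();print(o["tool_pos"],o["ee_rot"],o["width"],o["wrist_force"])
```

```text
[0.58433021 0.11544462 0.31661229] [-3.14111725e+00 -1.42372506e-03  3.13271080e-01] 0.01954843813656148 [ 2.15368576  0.76670044 -1.49038166]
```

Request:
{"api": "move_arm", "payload": {"increments": [[[0,0.078,0.061,0,0,0,0],[0,0.138,0.14,0,0,0,0],[0,0.175,0.232,0,0,0,0],[0,0.187,0.331,0,0,0,0],[0,0.173,0.429,0,0,0,0],[0,0.134,0.52,0,0,0,0],[0,0.073,0.598,0,0,0,0],[0,-0.006,0.658,0,0,0,0]]]}}

```text
time: 6.77
tool_pos: [0.6028, 0.0532, 0.3166]
ee_rot: [-3.136, -0.003, 0.314]
wrist_force: [0.1, 8.3, 0.0]
width: 0.0195
```

Request:
{"api": "move_arm", "payload": {"increments": [[[0,-0.092,0.037,0,0,0,0],[0,-0.19,0.049,0,0,0,0],[0,-0.289,0.035,0,0,0,0],[0,-0.38,-0.004,0,0,0,0],[0,-0.458,-0.065,0,0,0,0],[0,-0.518,-0.144,0,0,0,0],[0,-0.555,-0.236,0,0,0,0],[0,-0.567,-0.334,0,0,0,0]]]}}

```text
time: 7.43
tool_pos: [0.5386, 0.0649, 0.3166]
ee_rot: [3.136, -0.001, 0.311]
wrist_force: [2.6, -6.9, -2.7]
width: 0.0193
```

Request:
{"api": "move_arm", "payload": {"increments": [[[0,0.014,-0.098,0,0,0,0],[0,0.053,-0.19,0,0,0,0],[0,0.114,-0.268,0,0,0,0],[0,0.193,-0.327,0,0,0,0],[0,0.285,-0.364,0,0,0,0],[0,0.384,-0.376,0,0,0,0],[0,0.482,-0.363,0,0,0,0],[0,0.573,-0.324,0,0,0,0]]]}}

```text
time: 8.1
tool_pos: [0.5821, 0.1161, 0.3165]
ee_rot: [-3.138, 0.003, 0.314]
wrist_force: [-6.4, 2.2, 2.6]
width: 0.0197
```

```bash
python3 - <<'E'
from h import *
for i in range(2):
    p,d=robot.snapshot("top");cv2.imwrite(f"pics/top5.png",p[:,:,::-1])
    o=robot.get_obs();print(o["tool_pos"],o["ee_rot"],o["width"],o["wrist_force"])
E
python3 g.py -642.6 -15,8 -14,3 -10.2,2 -8.55,1| sed 's/, 0, 0, 0, 0\]/]/g'
```

```text
[0.58390075 0.11549751 0.31661145] [-3.14008507e+00 -5.00695907e-04  3.13214138e-01] 0.019721491366811977 [ 1.64643899  0.6677535  -1.91367033]
[0.58364389 0.11542706 0.3166242 ] [-3.14033565e+00 -1.82814839e-03  3.12913160e-01] 0.01955500107074841 [ 0.46503048  2.48057594 -1.38012686]
-642.6 -> -762.6 [[0, 0.078, 0.061], [0, 0.138, 0.14], [0, 0.175, 0.232], [0, 0.187, 0.331], [0, 0.173, 0.429], [0, 0.134, 0.52], [0, 0.073, 0.598], [0, -0.006, 0.658]]
-762.6 -> -804.6 [[0, -0.086, 0.035], [0, -0.177, 0.049], [0, -0.269, 0.04]]
-804.6 -> -825.0 [[0, -0.064, -0.02], [0, -0.124, -0.052]]
-825.0 -> -833.55 [[0, -0.045, -0.034]]
```

Run:
```python
from g import rows
for r in rows(-762.6,[-776.6,-790.6,-802.6,-812.6,-820.6,-826.6,-830.6,-833.55]):print(r)
```

```text
[0, -0.086, 0.035, 0, 0, 0, 0]
[0, -0.177, 0.049, 0, 0, 0, 0]
[0, -0.256, 0.043, 0, 0, 0, 0]
[0, -0.32, 0.025, 0, 0, 0, 0]
[0, -0.368, 0.003, 0, 0, 0, 0]
[0, -0.402, -0.018, 0, 0, 0, 0]
[0, -0.424, -0.034, 0, 0, 0, 0]
[0, -0.439, -0.046, 0, 0, 0, 0]
```

Request:
{"api": "move_arm", "payload": {"increments": [[[0,0.078,0.061,0,0,0,0],[0,0.138,0.14,0,0,0,0],[0,0.175,0.232,0,0,0,0],[0,0.187,0.331,0,0,0,0],[0,0.173,0.429,0,0,0,0],[0,0.134,0.52,0,0,0,0],[0,0.073,0.598,0,0,0,0],[0,-0.006,0.658,0,0,0,0]]]}}

```text
time: 8.87
tool_pos: [0.6025, 0.0531, 0.3165]
ee_rot: [-3.137, -0.003, 0.314]
wrist_force: [-0.6, 8.1, -1.1]
width: 0.0194
```

Request:
{"api": "move_arm", "payload": {"increments": [[[0,-0.086,0.035,0,0,0,0],[0,-0.177,0.049,0,0,0,0],[0,-0.256,0.043,0,0,0,0],[0,-0.32,0.025,0,0,0,0],[0,-0.368,0.003,0,0,0,0],[0,-0.402,-0.018,0,0,0,0],[0,-0.424,-0.034,0,0,0,0],[0,-0.439,-0.046,0,0,0,0]]]}}

```text
time: 9.53
tool_pos: [0.56, 0.0432, 0.3166]
ee_rot: [3.141, -0.006, 0.313]
wrist_force: [4.9, 1.9, -3.9]
width: 0.0195
```

Run:
```python
from h import *
for i in range(3):
    p,d=robot.snapshot(["top","side"][i%2]);cv2.imwrite(f"pics/6_{i}.png",cv2.resize(p[180:420,200:460,::-1],None,fx=2.3,fy=2.3,interpolation=cv2.INTER_CUBIC))
    o=robot.get_obs();t=o["tool_pos"];print(t,o["wrist_force"],[np.degrees(np.arctan2(t[1]-c[1],t[0]-c[0])) for c in((.5742,.078),(.5747,.0786))])
```

```text
[0.55973746 0.04328394 0.31662699] [ 3.56059599  2.67836544 -3.65162219] [np.float64(-112.61636575114197), np.float64(-112.96116601286703)]
[0.55977332 0.0432587  0.31658204] [ 4.72844136  2.43802651 -3.69158405] [np.float64(-112.55116687194291), np.float64(-112.89715160360062)]
[0.55978392 0.04325723 0.31662931] [ 5.00482224  2.7651726  -4.06958472] [np.float64(-112.53539396132354), np.float64(-112.88171036653591)]
```

View pics/6_1.png

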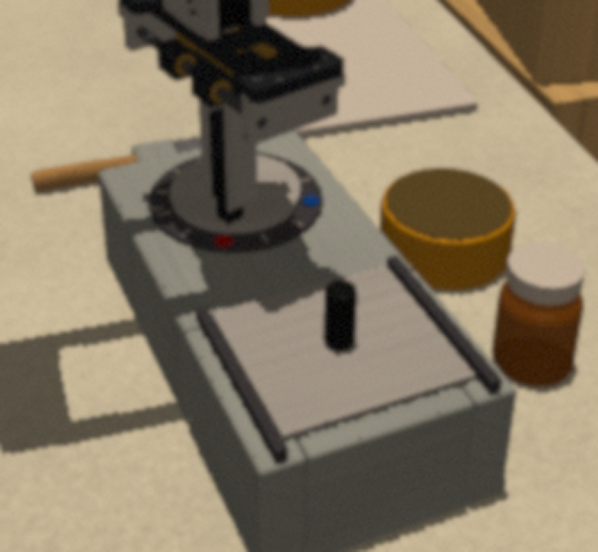

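View pics/6_2.png

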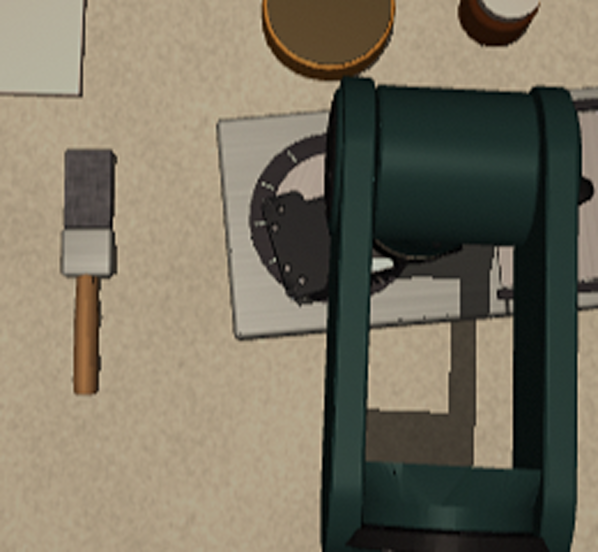

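```bash
python3 g.py -113.55 15,8 15,8 15,8 15,1 | sed 's/, 0, 0, 0, 0\]/]/g';python3 - <<'E'
from g import rows
for r in rows(246.45,[261,276,291,304,315,324,331,336]):print(r)
E
```

```text
-113.55 -> 6.450000000000003 [[0, 0.082, 0.055], [0, 0.176, 0.088], [0, 0.275, 0.095], [0, 0.372, 0.076], [0, 0.462, 0.032], [0, 0.536, -0.033], [0, 0.592, -0.115], [0, 0.624, -0.209]]
6.450000000000003 -> 126.45 [[0, 0.007, -0.099], [0, -0.012, -0.196], [0, -0.056, -0.285], [0, -0.121, -0.36], [0, -0.203, -0.416], [0, -0.297, -0.448], [0, -0.396, -0.455], [0, -0.493, -0.436]]
126.45 -> 246.45 [[0, -0.089, 0.044], [0, -0.164, 0.109], [0, -0.219, 0.191], [0, -0.252, 0.285], [0, -0.259, 0.384], [0, -0.24, 0.481], [0, -0.196, 0.57], [0, -0.131, 0.645]]
246.45 -> 261.45 [[0, 0.082, 0.055]]
[0, 0.08, 0.054, 0, 0, 0, 0]
[0, 0.173, 0.087, 0, 0, 0, 0]
[0, 0.272, 0.095, 0, 0, 0, 0]
[0, 0.357, 0.08, 0, 0, 0, 0]
[0, 0.425, 0.054, 0, 0, 0, 0]
[0, 0.475, 0.022, 0, 0, 0, 0]
[0, 0.511, -0.007, 0, 0, 0, 0]
[0, 0.534, -0.031, 0, 0, 0, 0]
```

Request:
{"api": "move_arm", "payload": {"increments": [[[0,0.082,0.055,0,0,0,0],[0,0.176,0.088,0,0,0,0],[0,0.275,0.095,0,0,0,0],[0,0.372,0.076,0,0,0,0],[0,0.462,0.032,0,0,0,0],[0,0.536,-0.033,0,0,0,0],[0,0.592,-0.115,0,0,0,0],[0,0.624,-0.209,0,0,0,0]]]}}

```text
time: 10.35
tool_pos: [0.6125, 0.0814, 0.3165]
ee_rot: [3.139, 0.003, 0.311]
wrist_force: [-3.5, -2.8, 1.0]
width: 0.0193
```

Request:
{"api": "move_arm", "payload": {"increments": [[[0,0.007,-0.099,0,0,0,0],[0,-0.012,-0.196,0,0,0,0],[0,-0.056,-0.285,0,0,0,0],[0,-0.121,-0.36,0,0,0,0],[0,-0.203,-0.416,0,0,0,0],[0,-0.297,-0.448,0,0,0,0],[0,-0.396,-0.455,0,0,0,0],[0,-0.493,-0.436,0,0,0,0]]]}}

```text
time: 11.02
tool_pos: [0.5504, 0.109, 0.3166]
ee_rot: [-3.141, -0.001, 0.314]
wrist_force: [3.5, 0.2, -4.3]
width: 0.0194
```

Request:
{"api": "move_arm", "payload": {"increments": [[[0,-0.089,0.044,0,0,0,0],[0,-0.164,0.109,0,0,0,0],[0,-0.219,0.191,0,0,0,0],[0,-0.252,0.285,0,0,0,0],[0,-0.259,0.384,0,0,0,0],[0,-0.24,0.481,0,0,0,0],[0,-0.196,0.57,0,0,0,0],[0,-0.131,0.645,0,0,0,0]]]}}

```text
time: 11.68
tool_pos: [0.5586, 0.0433, 0.3166]
ee_rot: [-3.135, 0.001, 0.313]
wrist_force: [0.8, 9.2, -1.1]
width: 0.0195
```

Run:
```python
from h import *
for i in range(2):
    robot.snapshot("side")
    o=robot.get_obs();t=o["tool_pos"];print(t,o["wrist_force"],[np.degrees(np.arctan2(t[1]-c[1],t[0]-c[0])) for c in((.5742,.078),(.5747,.0786))])
```

```text
[0.56011922 0.04260583 0.31656985] [ 4.05951096  5.71057703 -2.99096673] [np.float64(-111.6940259632015), np.float64(-112.05223771015304)]
[0.55991941 0.04276379 0.31658192] [ 3.64193865  6.2186466  -3.35352616] [np.float64(-112.06180982252924), np.float64(-112.41362373579044)]
```

Request:
{"api": "move_arm", "payload": {"increments": [[[0,0.08,0.054,0,0,0,0],[0,0.173,0.087,0,0,0,0],[0,0.272,0.095,0,0,0,0],[0,0.357,0.08,0,0,0,0],[0,0.425,0.054,0,0,0,0],[0,0.475,0.022,0,0,0,0],[0,0.511,-0.007,0,0,0,0],[0,0.534,-0.031,0,0,0,0]]]}}

```text
time: 12.45
tool_pos: [0.6083, 0.0611, 0.3165]
ee_rot: [3.141, 0.005, 0.312]
wrist_force: [-3.6, -1.8, 0.7]
width: 0.0196
```

Run:
```python
from h import *
for i in range(3):
    p,d=robot.snapshot("side");cv2.imwrite(f"pics/7_{i}.png",cv2.resize(p[180:420,200:460,::-1],None,fx=2.3,fy=2.3,interpolation=cv2.INTER_CUBIC))
    o=robot.get_obs();t=o["tool_pos"];print(t,o["wrist_force"],[np.degrees(np.arctan2(t[1]-c[1],t[0]-c[0])) for c in((.5742,.078),(.5747,.0786))])
```

```text
[0.6085494  0.0617899  0.31652406] [-3.26608099  1.19242661 -0.20177799] [np.float64(-25.263464650328945), np.float64(-26.409654248339947)]
[0.60855127 0.06200796 0.3165287 ] [-3.22180528  0.28994091 -0.62516922] [np.float64(-24.964063725311888), np.float64(-26.111562442960246)]
[0.60856016 0.06210061 0.31654123] [-3.88958434 -0.03630663  0.66509213] [np.float64(-24.831281292237705), np.float64(-25.979067640660098)]
```

View pics/7_2.png

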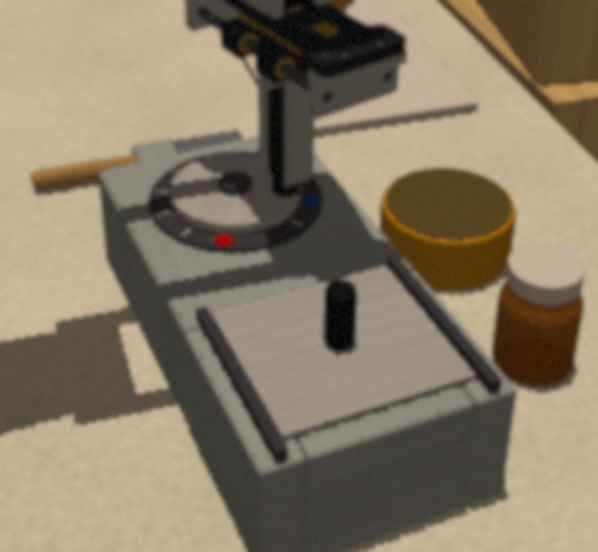

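Request:
{"api": "move_arm", "payload": {"increments": [[[0,0.007,-0.007,0,0,0,0],[0,0.007,-0.007,0,0,0,0],[0,0.007,-0.007,0,0,0,0]]]}}

```text
time: 12.85
tool_pos: [0.6089, 0.0631, 0.3165]
ee_rot: [-3.141, 0.002, 0.313]
wrist_force: [-4.4, -0.1, 0.6]
width: 0.0191
```

```bash
python3 - <<'E'
from h import *
o=robot.get_obs();t=o["tool_pos"];print(t,o["wrist_force"],[np.degrees(np.arctan2(t[1]-c[1],t[0]-c[0])) for c in((.5742,.078),(.5747,.0786))])
E
python3 g.py -22.5 -12,6 -4,3 -4,3 -4,3 -4,3 -4,3 -4,3 -4,3 -4,3 -4,3| sed 's/, 0, 0, 0, 0\]/]/g'
```

```text
[0.60892125 0.06305683 0.31652402] [-4.4392315  -0.05098536  0.59991103] [np.float64(-23.28585650630289), np.float64(-24.427384097847938)]
-22.5 -> -94.5 [[0, -0.058, 0.055], [0, -0.125, 0.096], [0, -0.2, 0.123], [0, -0.279, 0.133], [0, -0.358, 0.127], [0, -0.434, 0.105]]
-94.5 -> -106.5 [[0, -0.024, -0.011], [0, -0.047, -0.024], [0, -0.07, -0.038]]
-106.5 -> -118.5 [[0, -0.021, -0.016], [0, -0.042, -0.033], [0, -0.06, -0.052]]
-118.5 -> -130.5 [[0, -0.018, -0.02], [0, -0.034, -0.041], [0, -0.048, -0.063]]
-130.5 -> -142.5 [[0, -0.013, -0.023], [0, -0.025, -0.047], [0, -0.034, -0.072]]
-142.5 -> -154.5 [[0, -0.008, -0.025], [0, -0.014, -0.051], [0, -0.019, -0.077]]
-154.5 -> -166.5 [[0, -0.003, -0.026], [0, -0.003, -0.053], [0, -0.002, -0.079]]
-166.5 -> -178.5 [[0, 0.003, -0.026], [0, 0.008, -0.052], [0, 0.014, -0.078]]
-178.5 -> -190.5 [[0, 0.008, -0.025], [0, 0.019, -0.05], [0, 0.03, -0.073]]
-190.5 -> -202.5 [[0, 0.013, -0.023], [0, 0.028, -0.045], [0, 0.045, -0.066]]
```

Request:
{"api": "move_arm", "payload": {"increments": [[[0,-0.058,0.055,0,0,0,0],[0,-0.125,0.096,0,0,0,0],[0,-0.2,0.123,0,0,0,0],[0,-0.279,0.133,0,0,0,0],[0,-0.34,0.13,0,0,0,0],[0,-0.39,0.119,0,0,0,0],[0,-0.42,0.11,0,0,0,0],[0,-0.434,0.105,0,0,0,0]]]}}

```text
time: 13.52
tool_pos: [0.5716, 0.0406, 0.3166]
ee_rot: [-3.14, -0.004, 0.313]
wrist_force: [3.1, 4.7, -3.0]
width: 0.0194
```

```bash
cat > o.py <<'E'
from h import *
o=robot.get_obs();t=o["tool_pos"];f=o["wrist_force"]
th=np.arctan2(t[1]-.0783,t[0]-.5745);er=np.array([np.cos(th),np.sin(th)]);et=np.array([np.sin(th),-np.cos(th)])
print(t.round(4),f.round(1),"ang",np.degrees(th).round(1),"radial",(f[:2]@er).round(1),"tang(cw+)",(f[:2]@et).round(1))
E
python3 o.py
```

```text
[0.5716 0.0406 0.3166] [ 3.1  4.7 -3. ] ang -94.4 radial -4.9 tang(cw+) -2.7
```

Request:
{"api": "move_arm", "payload": {"increments": [[[0,-0.003,0.01,0,0,0,0],[0,-0.006,0.019,0,0,0,0],[0,-0.006,0.019,0,0,0,0]]]}}

```text
time: 13.77
tool_pos: [0.5716, 0.0397, 0.3166]
ee_rot: [-3.136, -0.004, 0.314]
wrist_force: [2.0, 8.5, -3.2]
width: 0.0196
```

```bash
python3 o.py
```

```text
[0.5716 0.0397 0.3166] [ 2.   8.5 -3.2] ang -94.2 radial -8.6 tang(cw+) -1.4
```

Request:
{"api": "move_arm", "payload": {"increments": [[[0,-0.018,-0.03,0,0,0,0],[0,-0.041,-0.043,0,0,0,0]]]}}

```text
time: 13.93
tool_pos: [0.5669, 0.0413, 0.3166]
ee_rot: [3.142, -0.005, 0.313]
wrist_force: [4.9, 4.5, -4.6]
width: 0.0194
```

Request:
{"api": "move_arm", "payload": {"increments": [[[0,-0.011,-0.007,0,0,0,0],[0,-0.023,-0.014,0,0,0,0]]]}}

```text
time: 14.1
tool_pos: [0.564, 0.0418, 0.3166]
ee_rot: [-3.141, -0.004, 0.313]
wrist_force: [4.0, 4.5, -4.4]
width: 0.0194
```

```bash
python3 o.py; python3 g.py -106.5 -3,2 -3,2 -3,2 -3,2 -3,2 -3,2 -3,2 -3,2 -3,2 -3,2 -3,2 -3,2 -3,2 -3,2 -3,2 -3,2 -3,2 -3,2 -3,2 -3,2  | sed 's/, 0, 0, 0, 0\]/]/g'
```

```text
[0.564  0.0418 0.3166] [ 4.   4.5 -4.4] ang -106.0 radial -5.4 tang(cw+) -2.6
-106.5 -> -112.5 [[0, -0.016, -0.012], [0, -0.032, -0.024]]
-112.5 -> -118.5 [[0, -0.015, -0.013], [0, -0.029, -0.027]]
-118.5 -> -124.5 [[0, -0.013, -0.015], [0, -0.026, -0.03]]
-124.5 -> -130.5 [[0, -0.012, -0.016], [0, -0.023, -0.033]]
-130.5 -> -136.5 [[0, -0.01, -0.017], [0, -0.019, -0.035]]
-136.5 -> -142.5 [[0, -0.008, -0.018], [0, -0.015, -0.037]]
-142.5 -> -148.5 [[0, -0.006, -0.019], [0, -0.011, -0.038]]
-148.5 -> -154.5 [[0, -0.004, -0.019], [0, -0.007, -0.039]]
-154.5 -> -160.5 [[0, -0.002, -0.02], [0, -0.003, -0.04]]
-160.5 -> -166.5 [[0, -0.0, -0.02], [0, 0.001, -0.04]]
-166.5 -> -172.5 [[0, 0.002, -0.02], [0, 0.005, -0.039]]
-172.5 -> -178.5 [[0, 0.004, -0.019], [0, 0.009, -0.039]]
-178.5 -> -184.5 [[0, 0.006, -0.019], [0, 0.013, -0.038]]
-184.5 -> -190.5 [[0, 0.008, -0.018], [0, 0.017, -0.036]]
-190.5 -> -196.5 [[0, 0.01, -0.017], [0, 0.021, -0.034]]
-196.5 -> -202.5 [[0, 0.012, -0.016], [0, 0.024, -0.032]]
-202.5 -> -208.5 [[0, 0.013, -0.015], [0, 0.027, -0.029]]
-208.5 -> -214.5 [[0, 0.015, -0.013], [0, 0.03, -0.026]]
-214.5 -> -220.5 [[0, 0.016, -0.012], [0, 0.033, -0.023]]
-220.5 -> -226.5 [[0, 0.017, -0.01], [0, 0.035, -0.019]]
```

Request:
{"api": "move_arm", "payload": {"increments": [[[0,-0.016,-0.012,0,0,0,0],[0,-0.032,-0.024,0,0,0,0]]]}}

```text
time: 14.27
tool_pos: [0.5604, 0.043, 0.3166]
ee_rot: [-3.141, -0.004, 0.313]
wrist_force: [4.3, 3.7, -5.0]
width: 0.0193
```

```bash
python3 o.py
```

```text
[0.5604 0.043  0.3166] [ 4.3  3.7 -5. ] ang -111.8 radial -5.0 tang(cw+) -2.6
```

Request:
{"api": "move_arm", "payload": {"increments": [[[0,-0.015,-0.013,0,0,0,0],[0,-0.029,-0.027,0,0,0,0]]]}}

```text
time: 14.43
tool_pos: [0.5569, 0.0445, 0.3166]
ee_rot: [3.141, -0.005, 0.313]
wrist_force: [4.9, 3.1, -5.2]
width: 0.0194
```

```bash
python3 o.py
```

```text
[0.5569 0.0445 0.3166] [ 4.9  3.1 -5.2] ang -117.5 radial -5.0 tang(cw+) -2.9
```

Request:
{"api": "move_arm", "payload": {"increments": [[[0,-0.013,-0.015,0,0,0,0],[0,-0.026,-0.03,0,0,0,0]]]}}

```text
time: 14.6
tool_pos: [0.5536, 0.0463, 0.3166]
ee_rot: [3.14, -0.005, 0.313]
wrist_force: [5.5, 2.3, -5.8]
width: 0.0192
```

```bash
python3 o.py
```

```text
[0.5536 0.0463 0.3166] [ 5.5  2.3 -5.8] ang -123.2 radial -4.9 tang(cw+) -3.3
```

Request:
{"api": "move_arm", "payload": {"increments": [[[0,-0.012,-0.016,0,0,0,0],[0,-0.023,-0.033,0,0,0,0]]]}}

```text
time: 14.77
tool_pos: [0.5503, 0.0486, 0.3166]
ee_rot: [3.14, -0.004, 0.313]
wrist_force: [4.1, 2.0, -4.9]
width: 0.0199
```

```bash
python3 o.py
```

```text
[0.5503 0.0486 0.3166] [ 4.1  2.  -4.9] ang -129.2 radial -4.1 tang(cw+) -1.9
```

Request:
{"api": "move_arm", "payload": {"increments": [[[0,-0.01,-0.017,0,0,0,0],[0,-0.019,-0.035,0,0,0,0]]]}}

```text
time: 14.93
tool_pos: [0.5475, 0.0512, 0.3167]
ee_rot: [3.139, -0.004, 0.312]
wrist_force: [5.0, 1.0, -5.0]
width: 0.0193
```

```bash
python3 o.py
```

```text
[0.5475 0.0512 0.3167] [ 5.  1. -5.] ang -134.9 radial -4.2 tang(cw+) -2.9
```

Request:
{"api": "move_arm", "payload": {"increments": [[[0,-0.008,-0.018,0,0,0,0],[0,-0.015,-0.037,0,0,0,0]]]}}

```text
time: 15.1
tool_pos: [0.5449, 0.054, 0.3166]
ee_rot: [3.139, -0.004, 0.312]
wrist_force: [5.3, -1.1, -4.5]
width: 0.0191
```

```bash
python3 o.py
```

```text
[0.5449 0.054  0.3166] [ 5.3 -1.1 -4.5] ang -140.6 radial -3.4 tang(cw+) -4.2
```

Request:
{"api": "move_arm", "payload": {"increments": [[[0,-0.006,-0.019,0,0,0,0],[0,-0.011,-0.038,0,0,0,0]]]}}

```text
time: 15.27
tool_pos: [0.5425, 0.0572, 0.3166]
ee_rot: [3.139, -0.003, 0.312]
wrist_force: [4.6, -0.8, -5.8]
width: 0.0195
```

```bash
python3 o.py
```

```text
[0.5425 0.0572 0.3166] [ 4.6 -0.8 -5.8] ang -146.6 radial -3.4 tang(cw+) -3.2
```

Request:
{"api": "move_arm", "payload": {"increments": [[[0,-0.004,-0.019,0,0,0,0],[0,-0.007,-0.039,0,0,0,0]]]}}

```text
time: 15.43
tool_pos: [0.5401, 0.0614, 0.3166]
ee_rot: [3.142, -0.001, 0.313]
wrist_force: [4.4, 1.7, -4.6]
width: 0.0194
```

```bash
python3 o.py
```

```text
[0.5401 0.0614 0.3166] [ 4.4  1.7 -4.6] ang -153.9 radial -4.7 tang(cw+) -0.4
```

Request:
{"api": "move_arm", "payload": {"increments": [[[0,-0.001,-0.01,0,0,0,0],[0,-0.002,-0.02,0,0,0,0]]]}}

```text
time: 15.6
tool_pos: [0.5392, 0.0633, 0.3166]
ee_rot: [3.141, -0.0, 0.313]
wrist_force: [3.6, 1.2, -5.4]
width: 0.0193
```

```bash
python3 o.py
```

```text
[0.5392 0.0633 0.3166] [ 3.6  1.2 -5.4] ang -157.0 radial -3.8 tang(cw+) -0.3
```

Request:
{"api": "move_arm", "payload": {"increments": [[[0,-0.001,-0.01,0,0,0,0],[0,-0.001,-0.02,0,0,0,0]]]}}

```text
time: 15.77
tool_pos: [0.5385, 0.0652, 0.3167]
ee_rot: [3.141, -0.0, 0.313]
wrist_force: [4.5, 0.1, -4.5]
width: 0.0191
```

```bash
python3 o.py
```

```text
[0.5385 0.0652 0.3167] [ 4.5  0.1 -4.5] ang -160.0 radial -4.2 tang(cw+) -1.5
```

Request:
{"api": "move_arm", "payload": {"increments": [[[0,0,-0.015,0,0,0,0],[0,0,-0.03,0,0,0,0]]]}}

```text
time: 15.93
tool_pos: [0.5376, 0.068, 0.3166]
ee_rot: [3.141, -0.0, 0.313]
wrist_force: [5.8, -1.0, -4.8]
width: 0.0194
```

```bash
python3 o.py
```

```text
[0.5376 0.068  0.3166] [ 5.8 -1.  -4.8] ang -164.4 radial -5.3 tang(cw+) -2.5
```

Request:
{"api": "move_arm", "payload": {"increments": [[[0,0.002,-0.02,0,0,0,0],[0,0.004,-0.04,0,0,0,0]]]}}

```text
time: 16.1
tool_pos: [0.5366, 0.0719, 0.3166]
ee_rot: [3.141, 0.0, 0.313]
wrist_force: [5.0, -0.4, -5.7]
width: 0.0195
```

```bash
python3 o.py
```

```text
[0.5366 0.0719 0.3166] [ 5.  -0.4 -5.7] ang -170.4 radial -4.9 tang(cw+) -1.3
```

Request:
{"api": "move_arm", "payload": {"increments": [[[0,0.004,-0.02,0,0,0,0],[0,0.008,-0.039,0,0,0,0]]]}}

```text
time: 16.27
tool_pos: [0.5362, 0.0753, 0.3166]
ee_rot: [3.139, 0.001, 0.312]
wrist_force: [3.1, -5.1, -5.0]
width: 0.0194
```

```bash
python3 o.py
```

```text
[0.5362 0.0753 0.3166] [ 3.1 -5.1 -5. ] ang -175.5 radial -2.7 tang(cw+) -5.3
```

Request:
{"api": "move_arm", "payload": {"increments": [[[0,0.003,-0.01,0,0,0,0],[0,0.006,-0.019,0,0,0,0]]]}}

```text
time: 16.43
tool_pos: [0.5362, 0.0766, 0.3166]
ee_rot: [3.137, 0.002, 0.312]
wrist_force: [3.4, -7.8, -4.4]
width: 0.0195
```

```bash
python3 o.py
```

```text
[0.5362 0.0766 0.3166] [ 3.4 -7.8 -4.4] ang -177.5 radial -3.0 tang(cw+) -7.9
```

Request:
{"api": "move_arm", "payload": {"increments": [[[0,0.003,-0.01,0,0,0,0],[0,0.006,-0.019,0,0,0,0],[0,0.006,-0.019,0,0,0,0]]]}}

```text
time: 16.68
tool_pos: [0.5362, 0.0779, 0.3166]
ee_rot: [3.135, 0.003, 0.311]
wrist_force: [2.1, -8.9, -4.8]
width: 0.0198
```

```bash
python3 o.py
```

```text
[0.5362 0.0779 0.3166] [ 2.1 -8.9 -4.8] ang -179.5 radial -2.1 tang(cw+) -8.9
```

Request:
{"api": "move_arm", "payload": {"increments": [[[0,0.006,-0.02,0,0,0,0],[0,0.012,-0.037,0,0,0,0],[0,0.012,-0.037,0,0,0,0]]]}}

```text
time: 16.93
tool_pos: [0.5362, 0.0806, 0.3166]
ee_rot: [3.131, 0.005, 0.31]
wrist_force: [3.3, -13.2, -3.7]
width: 0.0192
```

```bash
python3 o.py;  python3 - <<'E'
from h import *
p,d=robot.snapshot("side");cv2.imwrite("pics/8.png",cv2.resize(p[180:420,200:460,::-1],None,fx=2.3,fy=2.3,interpolation=cv2.INTER_CUBIC))
E
```

```text
[0.5362 0.0806 0.3166] [  3.3 -13.2  -3.7] ang 176.6 radial -4.1 tang(cw+) -13.0
```

View pics/8.png

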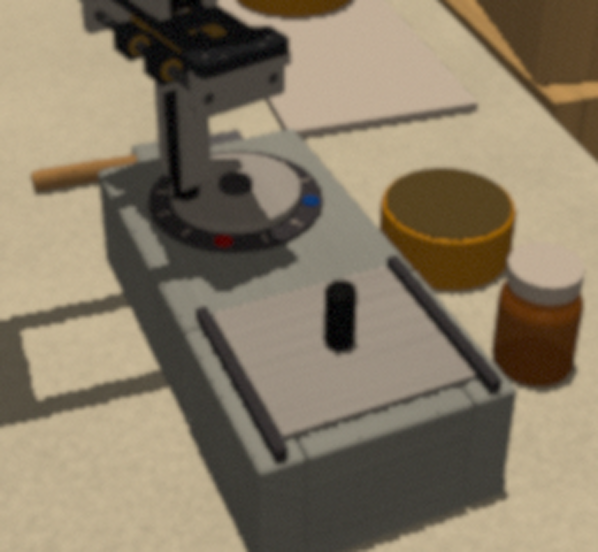

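Request:
{"api": "move_arm", "payload": {"increments": [[[0,-0.01,0.03,0,0,0,0],[0,-0.018,0.06,0,0,0,0],[0,-0.018,0.06,0,0,0,0],[0.6,-0.018,0.06,0,0,0,0],[0.6,-0.018,0.06,0,0,0,0],[0.6,-0.018,0.06,0,0,0,0],[0.6,-0.018,0.06,0,0,0,0],[0.6,-0.018,0.06,0,0,0,0]]]}}

```text
time: 17.65
tool_pos: [0.5362, 0.078, 0.3172]
ee_rot: [-3.141, -0.0, 0.313]
wrist_force: [0.8, 0.1, 0.3]
width: 0.0492
```

```bash
python3 o.py;  python3 - <<'E'
from h import *
print(robot.get_obs()["width"])
E
```

```text
[0.5362 0.078  0.3172] [0.8 0.1 0.3] ang -179.6 radial -0.8 tang(cw+) 0.1
0.04921952815045397
```

Request:
{"api": "move_arm", "payload": {"increments": [[[0.8,0,0,-0.3,0,0,0],[0.8,0,0,-0.6,0,0,0],[0.8,0,0,-0.6,0,0,0],[0.8,0,0.25,-0.6,0,0,0],[0.8,0,0.5,-0.6,0,0,0],[0.8,0,0.75,-0.6,0,0,0],[0.8,0,0.95,-0.6,0,0,0],[0.8,0,0.95,-0.6,0,0,0]]]}}

```text
time: 18.32
tool_pos: [0.5663, -0.0155, 0.3764]
ee_rot: [3.14, 0.0, 0.309]
wrist_force: [-0.4, 0.4, -0.2]
width: 0.0751
```

Request:
{"api": "move_arm", "payload": {"increments": [[[0.8,0,0.3,0,0,0,0],[0.8,0,0.6,0,0,0,0],[0.8,0,0.85,0,0,0,0],[0.8,0,0.95,0,0,0,0],[0.8,0,0.95,0,0,0,0],[0.8,0,0.95,0,0,0,0]]]}}

```text
time: 18.82
tool_pos: [0.5947, -0.1025, 0.3764]
ee_rot: [-3.14, 0.0, 0.313]
wrist_force: [-0.2, 0.4, -0.1]
width: 0.0752
```

Run:
```python
from h import *
p,d=robot.snapshot("side");cv2.imwrite("pics/9.png",cv2.resize(p[100:420,200:560,::-1],None,fx=1.8,fy=1.8,interpolation=cv2.INTER_CUBIC))
o=robot.get_obs();print(o["tool_pos"],o["width"])
```

```text
[ 0.594624   -0.10197185  0.37663273] 0.07486107562202242
```

View pics/9.png

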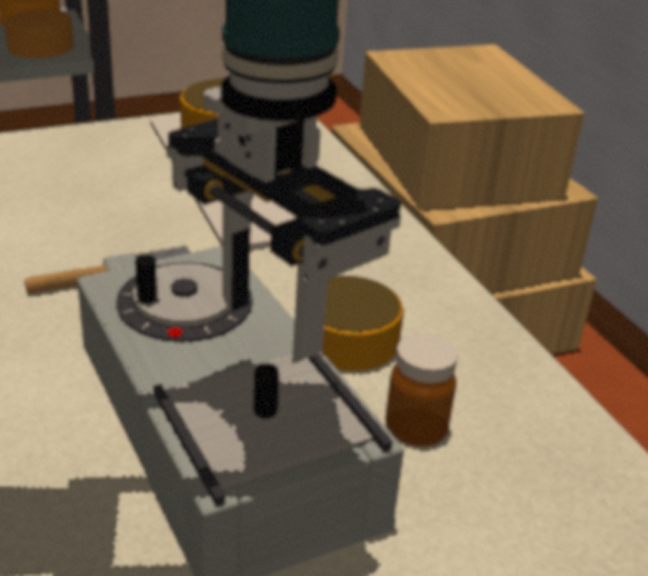

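Request:
{"api": "move_arm", "payload": {"increments": [[[0.8,0,0.01,0.25,0,0,0],[0.8,0,0.01,0.5,0,0,0],[0.8,0,0.01,0.65,0,0,0],[0.8,0,0.01,0.7,0,0,0],[0.4,0,0.01,0.7,0,0,0],[0.4,0,0.01,0.7,0,0,0],[0.4,0,0.01,0.7,0,0,0],[0.4,0,0.01,0.7,0,0,0]]]}}

```text
time: 19.53
tool_pos: [0.5955, -0.104, 0.3087]
ee_rot: [3.14, -0.003, 0.313]
wrist_force: [0.4, -0.3, -1.1]
width: 0.0524
```

Request:
{"api": "move_arm", "payload": {"increments": [[[0,0,0,0,0,0,0],[0,0,0,0,0,0,0],[0,0,0,0,0,0,0],[0,0,0,0,0,0,0],[0,0,0,0,0,0,0],[0,0,0,0,0,0,0],[0,0,0,0,0,0,0],[0,0,0,0,0,0,0]]]}}

```text
time: 20.2
tool_pos: [0.5949, -0.1042, 0.3068]
ee_rot: [-3.141, 0.001, 0.313]
wrist_force: [-3.5, 1.1, 3.0]
width: 0.0194
```

Request:
{"api": "move_arm", "payload": {"increments": [[[0,-0.006,0.03,0,0,0,0],[0,-0.012,0.059,0,0,0,0],[0,-0.012,0.059,0,0,0,0]]]}}

```text
time: 20.45
tool_pos: [0.5957, -0.1109, 0.3068]
ee_rot: [3.141, 0.001, 0.312]
wrist_force: [-3.2, 0.9, 2.2]
width: 0.0194
```

Run:
```python
from h import *
p,d=robot.snapshot("side");cv2.imwrite("pics/10.png",cv2.resize(p[100:420,200:560,::-1],None,fx=1.8,fy=1.8,interpolation=cv2.INTER_CUBIC))
o=robot.get_obs();print(o["tool_pos"],o["width"],o["wrist_force"])
```

```text
[ 0.59569929 -0.11088551  0.30677372] 0.0195961352072641 [-3.63450719  0.06061289  2.44638943]
```

View pics/10.png

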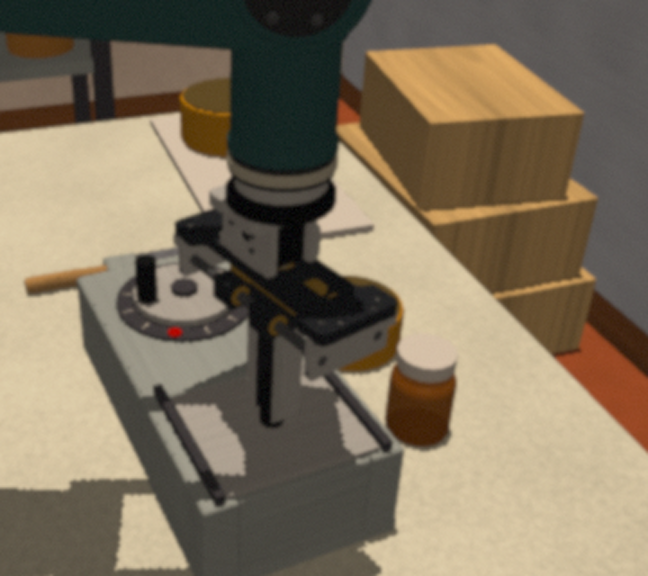

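Request:
{"api": "move_arm", "payload": {"increments": [[[0,-0.02,0.1,0,0,0,0],[0,-0.04,0.22,0,0,0,0],[0,-0.07,0.34,0,0,0,0],[0,-0.095,0.46,0,0,0,0],[0,-0.12,0.58,0,0,0,0],[0,-0.14,0.69,0,0,0,0],[0,-0.155,0.76,0,0,0,0],[0,-0.163,0.8,0,0,0,0]]]}}

```text
time: 21.17
tool_pos: [0.6048, -0.1907, 0.3068]
ee_rot: [-3.134, -0.001, 0.313]
wrist_force: [-5.7, 15.6, 7.5]
width: 0.0196
```

Request:
{"api": "move_arm", "payload": {"increments": [[[0,-0.002,0.01,0,0,0,0],[0,-0.004,0.02,0,0,0,0],[0,-0.006,0.03,0,0,0,0],[0,-0.006,0.03,0,0,0,0]]]}}

```text
time: 21.5
tool_pos: [0.6051, -0.1911, 0.3067]
ee_rot: [-3.131, -0.0, 0.315]
wrist_force: [-6.5, 13.6, 7.7]
width: 0.0197
```

Run:
```python
from h import *
o=robot.get_obs();print(o["tool_pos"],o["width"],o["wrist_force"],np.linalg.norm(o["tool_pos"][:2]-[.5949,-.1042]))
```

```text
[ 0.60507696 -0.19113419  0.30672863] 0.019663266401409328 [-6.52973555 13.64417504  7.73285698] 0.08752784354952106
```

Request:
{"api": "move_arm", "payload": {"increments": [[[0.6,0,0,0,0,0,0],[0.6,0,0,0,0,0,0],[0.6,0,0,0,0,0,0],[0.6,0,0,0,0,0,0],[0.6,0,0,0,0,0,0],[0.6,0,0,0,0,0,0]]]}}

```text
time: 22.0
tool_pos: [0.6054, -0.195, 0.3064]
ee_rot: [3.141, -0.0, 0.312]
wrist_force: [0.8, 0.7, -0.4]
width: 0.0551
```

Request:
{"api": "move_arm", "payload": {"increments": [[[0.6,0,0,-0.3,0,0,0],[0.6,0,0,-0.6,0,0,0],[0.6,0,0,-0.9,0,0,0],[0.6,0,0,-0.9,0,0,0],[0.6,-0.5,0,-0.9,0,0,0],[0.6,-1,0,-0.9,0,0,0],[0.6,-1,0,-0.9,0,0,0]]]}}

```text
time: 22.58
tool_pos: [0.5073, -0.2262, 0.3959]
ee_rot: [-3.142, 0.003, 0.311]
wrist_force: [1.1, 0.1, 0.2]
width: 0.0565
```

Request:
{"api": "move_arm", "payload": {"increments": [[[0.6,-0.3,0,0,0,0,0],[0.6,-0.6,0,0,0,0,0],[0.6,-1,0,0,0,0,0],[0.6,-1,0,0,0,0,0],[0.6,-1,0,0,0,0,0]]]}}

```text
time: 23.0
tool_pos: [0.4137, -0.2566, 0.3966]
ee_rot: [3.141, -0.001, 0.31]
wrist_force: [0.2, 0.1, 0.2]
width: 0.0562
```

Run:
```python
from h import *
for n in("side","top"):
    p,d=robot.snapshot(n);cv2.imwrite(f"pics/11{n}.png",p[:,:,::-1])
o=robot.get_obs();print(o["tool_pos"],o["width"],o["wrist_force"])
for s in(.09,.085):
    k=np.array([.5948,-.1032,.139])+s*np.array([.112,-.994,0]);print(s,proj("side",k),proj("top",k))
```

```text
[ 0.41534735 -0.25603878  0.39668367] 0.05654345342430342 [ 0.43630832  0.8754856  -0.22674471]
0.09 [378.87716274 348.2005822 ] [506.3388638  257.16688132]
0.085 [376.97701384 345.63387599] [503.42486159 257.41573197]
```

View pics/11side.png

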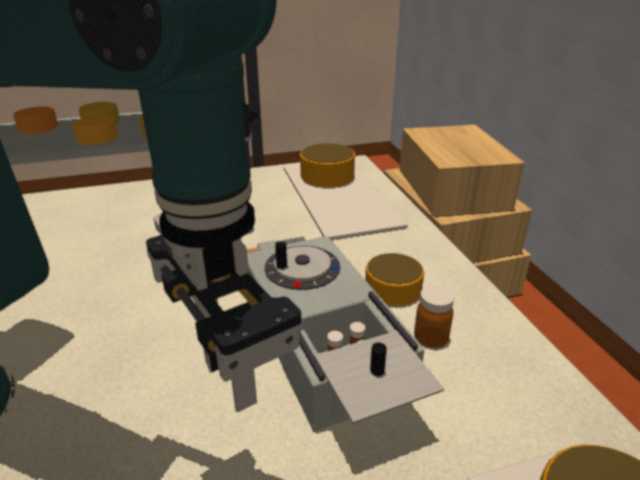

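View pics/11top.png

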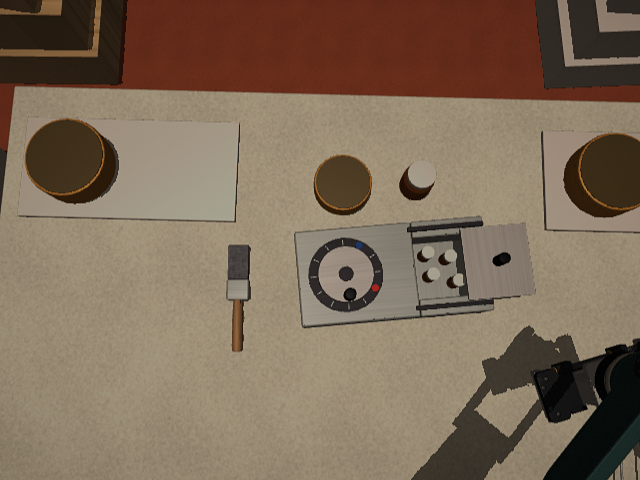

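Run:
```python
from h import *
R={}
for n,rois in(("top",[(440,250,462,278),(488,245,520,275)]),("side",[(338,298,358,336),(365,335,392,380)])):
    ps=[cv2.imread(f"pics/{n}0.png"),cv2.imread(f"pics/11{n}.png")]
    q=[]
    for p,(a,b,c,d) in zip(ps,rois):
        m=(p[b:d,a:c].max(2)<40).astype(np.uint8);k,l,st,ce=cv2.connectedComponentsWithStats(m);i=1+st[1:,4].argmax()
        q.append(ray(n,ce[i]+[a,b],.120));print(n,st[i],ce[i]+[a,b])
    print(np.linalg.norm(q[1]-q[0]))
```

```text
top [  2   7  16  14 154] [449.72727273 263.22077922]
top [  5   8  18  13 169] [501.14201183 258.85207101]
0.08967141956805251
side [  4   5  12  29 323] [347.43962848 316.94427245]
side [  6   9  14  32 376] [377.79787234 359.10106383]
0.08975751700732328
```

Both views put the opening at about 89.7 mm, the gripper is clear of everything, and the cheese, jar and brush look unmoved. Handing in.

```bash
python3 -c "
from bench import robot
print(robot.close_job())"
```

```text
the job is handed in; nothing more can be done
None
```

The lockbox is unlocked, the hatch is fully open and let go, and the job is handed in at about 23 s of the 67 s allowed. No verdict is reported, so what follows rests on my own checks.

**Dialing:**
- I turned the crank clockwise past red twice and stopped on it, with the measured bearing within about 1 degree.
- I then turned anticlockwise past blue once and stopped on it the second time. The arm first came to rest 1.3–2.4 degrees short, so I nudged it on. The two estimates of the dial axis then put it 0.3 degrees past or 0.9 degrees short.
- The last clockwise turn, in small steps, stopped about 150 degrees past blue. Force rose steadily there to about 13 N, against the roughly 25 N that would force the bolt. I backed off before letting go of the crank.

**Hatch:** the first 6 mm pull met almost no force, so the lock was open. At the end stop the arm pushed with about 15 N at most before I released the knob and moved clear.

**Last checks:**
- The knob had moved 89.7 mm in the top view and 89.8 mm in the side view. The arm's own travel read 87.5 mm, probably because the fingers and arm were flexing against the end stop.
- The cheese, jar and brush look unmoved in the pictures; I did not measure them again. The gripper was touching nothing, and no check failed.

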